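Zero the weigh scale's peak hand and hold the small case over the plate

TASK

We are about to weigh the small protective case, the one standing upright with its handle on top. First turn the reset knob in the middle of the scale's dial anticlockwise until the peak hand is back at its zero stop; then lift the case by its handle, carry it over the parcels and stop with it hovering about a finger's width (10 mm) above the weighing plate, level, centred and with its long side along the plate's long side. Nothing may touch the plate, because any touch kicks the pointers, and everything else stays where it is; finish while still holding the case there, so that I can check the zero before it goes down.

Things in the scene. Friction and masses are not known exactly. Their poses are not given: they have to be found in the camera images.
- scale: portable dial weigh scale, fixed to the bench: grey base 400 x 250 mm, 38 mm high. Its origin lies on the bench under the middle of the base. Its own -x half carries the round dial, face up (centre 108 mm from the origin, housing radius 84 mm, glass 62 mm above the bench); its own +x half carries the weighing plate. The dial has a thin load pointer (driven by the plate, leave it alone) and a broad peak hand that turns with the reset knob
- weigh_plate: weighing plate of the scale; its origin is the centre of its top face, 60 mm above the bench and 98 mm from the origin of the scale: a flat ribbed aluminium plate, 190 mm along its own x, 250 mm (long side) along its own y; axes parallel to those of the scale. It is sprung and sinks up to 4 mm under load
- peak_knob (a joint): angle of the peak hand and its reset knob (rad): 0 at the zero stop (lower left of the dial for a reader at the robot), growing clockwise seen from above; starts between 0.8 and 2.0. It stays where it is left (friction about 0.03 N m) and cannot turn below 0
- knob_grip (a point): point on the vertical axis of the reset knob, 88 mm above the bench. The knob's grip is an upright black bar 38 mm long, 11 mm thick, from 68 to 98 mm above the bench (its foot, a disc of 29 mm diameter, lies below it down to the glass). The bar and the peak hand point the same way: in the scale's frame, seen from above and counted anticlockwise from its +x, at 2.356 rad minus the joint value
- case: small orange protective case standing on edge, 0.45 to 0.8 kg: body 80 mm (its own x) by 200 mm (its own y, the long side) by 132 mm high. Its origin lies in the middle of its underside, z up. A rigid black carrying handle stands on top, along its own y: bar 112 mm long, 22 mm thick, from 151 to 169 mm above the underside (centre line 160 mm), 19 mm of free space below it; the centre of mass lies under its middle
- handle (a point): middle of the handle bar of the small case, 160 mm above its underside; axes parallel to those of the case
- parcel_large: bystander: brown carton 150 x 90 mm, 95 mm high, standing between case and scale; origin in the middle of its underside
- parcel_small: bystander: brown carton 115 x 85 mm, 70 mm high, standing between case and scale; origin in the middle of its underside
- parcel_white: bystander: white carton 130 x 95 mm, 85 mm high, standing between case and scale; origin in the middle of its underside
- tape_roll: bystander: grey roll of tape lying flat near the case, 100 mm across, 48 mm high; origin in the middle of its underside
- radio: bystander: black two-way radio standing near the case, 34 x 56 mm, 112 mm high plus a 65 mm aerial; origin in the middle of its underside
- water_bottle: bystander: clear water bottle with a white cap, standing near the case, 64 mm across, 175 mm high; origin in the middle of its underside

How it is judged:
By the outcome, as a careful person would: the job done as asked, in the order asked, and still so for the second after the job is handed in, while the arm keeps its last pose, push and grip.
It also fails if it takes over 72 s, if anything falls off the work surface, if the arm or the gripper's body presses on something with over 40 N, if the wrist force passes 120 N, or if a joint passes its speed limit or range.

ROBOT

A 6-joint arm with a two-finger parallel gripper is mounted at the origin on the work surface. World frame = base frame: x ahead of the robot, y to its left, z up, the work surface at z = 0. Lengths are in mm, angles in rad, forces in N, time in s.
With the tool pointing down it reaches from about 350 to 775 mm from the base axis. Payload 7.3 kg.
Tool frame: the origin (TCP) lies on the centre line of the jaws, within the pads' length; the fingertips stand 22 mm ahead of it and the grasp point (between the pads) lies 3 mm ahead of it; z points along the fingers, y is the direction in which the jaws open and shut (so a half turn about z gives the same grasp; the last joint's range is limited). The gripper opens to 92 mm and grips with 3 to 60 N. Pads are 19 mm wide; open, the fingers measure 130 mm over their backs; the gripper's body (75 mm by 190 mm) begins 47 mm behind the grasp point.
Start: joints at [-1.273, 0.342, 1.524, -0, 1.275, -0.146], TCP at [225.446, -474.151, 225.141] pointing down, gripper open.
Joint ranges: [-2.53, 2.53], [-0.77, 2.02], [0.04, 2.7], [-1, 4.14], [0.28, 2.66], [-3.11, 3.11]. Speed limits (rad/s): [2.57, 2.57, 3.14, 3.14, 3.14, 3.14].

INTERFACE

Orientations are given as [roll, pitch, yaw] about the fixed x, y, z axes, in that order (R = Rz(yaw) Ry(pitch) Rx(roll)).
In Python, from plant import get_obs, capture, bot, spot_in gives the robot as it stands.
- The arm moves only by the shell command python3 -m handwheel 'ROWS' [OPENING]. ROWS is JSON, a list of rows, each a list of 2 entries, a list of its own where there are three numbers: the shift along the world's x, y, z in mm, then the turn, a rotation vector about the world's x, y, z in rad. In form: [[[x, y, z], [wx, wy, wz]], ...]. A call has 1 to 12 rows; each row shifts and turns the commanded pose from where the row before left it; what a row does not reach is not made up. A row lasts 1/8 s, in which the tool goes at most 62.5 mm and 10.7 degrees, less where a joint would pass 70% of its speed; a pose out of reach is approached as far as the arm can. A call is refused whole if a number of a shift passes 62.5 or a number of a turn 0.188, either way. A call with a gripper value outside its range is refused whole. OPENING is the closure, from 0 (fully open) to 1 (shut), set as the call begins (- or left out, the last holds). The fingers move at their own pace and stop on an object; the grip force is fixed at half the most. Time passes only in rows, so rows that do not move let the fingers close. It gives the time, the measured TCP pose, the force and the opening at its end, in the units of the state.
- get_obs(): the state, without advancing time (a new reading comes with each control period).
- capture(name): name is "side" or "top"; returns a dict with "img" (420x560x3 uint8, red, green, blue), "fx", "fy", "cx", "cy" (pixels), "cam_to_world" (4x4, takes a point from camera to world coordinates). Camera axes: x right, y up, looking along -z (the intrinsics and any distortion apply to the point x, -y, -z); pixel columns grow to the right and rows downward; lengths in mm; the calibration is good to about 2 mm. A picture is of the moment at which its call begins. There is no depth.
- bot.close_job(): hands the job in, once; it reports no verdict.
Trained networks look in the newest picture that a camera, given by its name, has taken for a name from the list of things; names that differ only in an ending like _2 or _b are one class to them, and where a whole thing is asked for, a point or a joint stands for the part that bears it (a point fixed in the world has none). Each returns a list of dicts, best first, with "score" (0 to 1); they miss things now and then, are a little off and sometimes report something else, mostly with a low value. They report only what shows in the picture. A call takes as long as a camera call.
- spot_in(thing, camera): "xyz" ([x, y, z] in mm, in the coordinates of the camera as it stood for that picture, good to about 4 mm: the middle of the surface that is visible of it).
The state is a dict: "time": time; "joint_positions": joint angles; "dq": joint speeds; "tau": joint torques, N m; "tool_pos": TCP position; "tcp_rot": TCP orientation; "contact_force": force on the tool from outside, world axes, zero at the start; "moment": the same for the moment, N m; "grip_width": finger opening in mm.
Only numpy, scipy, OpenCV 4.12 (cv2) and the standard library are available. Lean on these libraries where they do the work, as an engineer would, in place of code of your own. Each camera call takes 0.05 s, during which the arm holds its last target. There are 200 camera calls.

## Working session

There is one attempt and no reset: what is moved stays moved. The work goes in short steps, Python scripts to look and compute and a shell command to move; the robot and the scene stay as the last step left them, time stands still between calls to the robot, and variables do not carry over. Pictures are saved under pics/ and viewed, about 8 in all and at most 12, crops included, and the job is handed in when it is done.

```bash
ls; mkdir -p pics; cat > h.py <<'E'
import numpy as np, cv2
from plant import get_obs, capture, bot, spot_in
def snap(n,f=None):
    c=capture(n)
    if f: cv2.imwrite('pics/'+f,c['img'][:,:,::-1])
    return c
def w(c,p): return (np.array(c['cam_to_world'])@np.r_[p,1])[:3]
def back(c,u,v,z):
    T=np.array(c['cam_to_world']); d=T[:3,:3]@np.array([(u-c['cx'])/c['fx'],-(v-c['cy'])/c['fy'],-1])
    o=T[:3,3]; return o+d*(z-o[2])/d[2]
def proj(c,P):
    p=np.linalg.inv(c['cam_to_world'])@np.r_[P,1]; return np.array([c['cx']+c['fx']*p[0]/-p[2], c['cy']+c['fy']*p[1]/p[2]])
E
python3 - <<'E'
from h import *
o=get_obs(); print({k:np.round(v,3).tolist() for k,v in o.items()})
for n in ('top','side'):
    c=snap(n,n+'0.png'); print(n,{k:np.round(v,2).tolist() for k,v in c.items() if k!='img'})
    for t in 'scale weigh_plate peak_knob knob_grip case handle parcel_large parcel_small parcel_white tape_roll radio water_bottle'.split():
        for r in spot_in(t,n)[:2]:
            p=w(c,r['xyz']); print(t,round(r['score'],2),p.round(),proj(c,p).round())
E
```

```text
pics
{'time': 0.0, 'joint_positions': [-1.273, 0.343, 1.525, -0.0, 1.275, -0.146], 'dq': [0.003, -0.001, 0.002, 0.0, -0.001, -0.0], 'tau': [-0.001, -43.125, -24.422, 0.072, 0.056, -0.0], 'tool_pos': [225.316, -473.733, 224.44], 'tcp_rot': [-3.14, -0.0, 0.444], 'contact_force': [0.141, 0.221, 0.001], 'moment': [0.0, 0.011, 0.039], 'grip_width': 91.849}
top {'fx': 414.71, 'fy': 414.71, 'cx': 284.41, 'cy': 209.18, 'cam_to_world': [[-0.01, 1.0, -0.09, 415.57], [-1.0, -0.01, -0.03, -7.84], [-0.03, 0.09, 1.0, 1237.43], [0.0, 0.0, 0.0, 1.0]]}
scale 0.74 [497. 253.  62.] [204. 219.]
scale 0.68 [391. 246.  73.] [205. 256.]
weigh_plate 0.79 [586. 278.  61.] [195. 188.]
weigh_plate 0.22 [ 531. -236.  134.] [381. 203.]
peak_knob 0.65 [391. 244.  72.] [206. 256.]
peak_knob 0.39 [407. -11.  95.] [297. 250.]
knob_grip 0.43 [391. 242.  76.] [206. 256.]
case 0.83 [ 533. -236.  135.] [381. 202.]
handle 0.74 [ 536. -231.  137.] [379. 201.]
parcel_large 0.59 [409.  -8.  97.] [295. 249.]
parcel_small 0.95 [707. -14.  71.] [297. 144.]
parcel_white 0.87 [563.  10.  82.] [289. 194.]
parcel_white 0.35 [706. 
[... 421 characters left out ...]
.0, 0.0, 1.0]]}
scale 0.72 [467. 277.  61.] [215. 297.]
weigh_plate 0.77 [582. 294.  60.] [184. 271.]
peak_knob 0.76 [391. 247.  76.] [244. 308.]
knob_grip 0.62 [391. 244.  79.] [245. 307.]
case 0.58 [ 516. -204.  120.] [338. 180.]
handle 0.66 [ 520. -204.  115.] [337. 181.]
parcel_large 0.96 [393.  10.  96.] [315. 250.]
parcel_large 0.19 [472. 274.  56.] [215. 296.]
parcel_small 0.56 [707.   1.  71.] [244. 189.]
parcel_small 0.54 [582. 292.  63.] [185. 270.]
parcel_white 0.63 [559.  27.  87.] [269. 218.]
parcel_white 0.39 [ 409. -277.   93.] [380. 195.]
tape_roll 0.81 [ 717. -263.   38.] [304. 158.]
radio 0.66 [ 406. -279.   94.] [382. 195.]
water_bottle 0.93 [ 395. -152.  105.] [357. 216.]
```

View pics/top0.png

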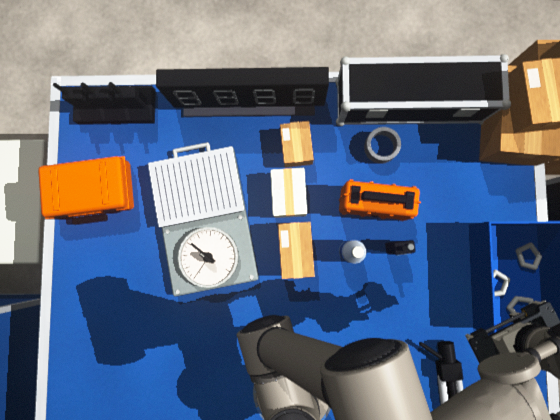

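View pics/side0.png

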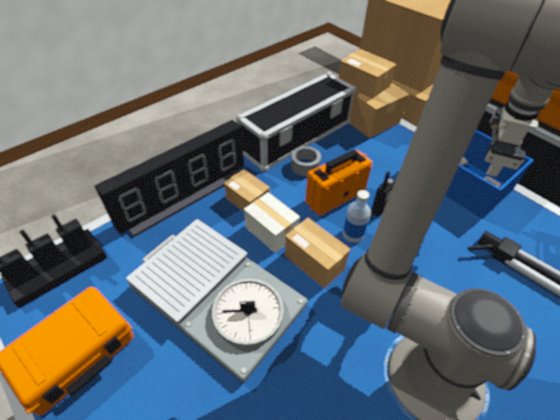

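Top view: scale with dial centred at about (206,256) and plate at (195,188). Case is at (380,198) with its handle nearly along world y, and the parcels are between at columns 280–315. The bottle is at (353,250) and the radio at (402,247). I'll zoom in next.

```bash
python3 - <<'E'
from h import *
im=cv2.imread('pics/top0.png')
a=cv2.resize(im[138:303,145:265],None,fx=3.6,fy=3.6,interpolation=cv2.INTER_CUBIC)
b=cv2.resize(im[170:265,335:425],None,fx=4,fy=4,interpolation=cv2.INTER_CUBIC)
m=np.zeros((594,800,3),np.uint8); m[:a.shape[0],:a.shape[1]]=a[:594]; m[:b.shape[0],435:435+b.shape[1]]=b
cv2.imwrite('pics/zoom.png',m)
E
```

```text
(no output)
```

View pics/zoom.png

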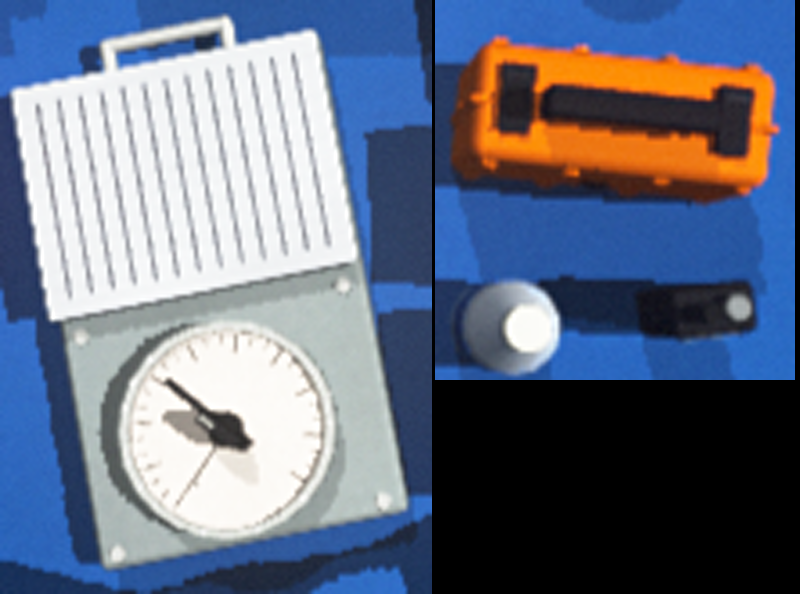

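Zoom: plate corners at (12,90), (317,30), (356,262), (50,321). The knob is at about (229,428) with the hand tip at (165,378). The case handle bar runs from about (545,103) to (722,118).

```bash
python3 - <<'E'
from h import *
c=snap('top'); s=snap('side')
A=lambda x,y:(145+x/3.6,138+y/3.6); B=lambda x,y:(335+(x-435)/4,170+y/4)
P=np.array([back(c,*A(*q),60) for q in [(12,90),(317,30),(356,262),(50,321)]]); print(P.round(1))
m=P.mean(0); yaw=[np.arctan2(*(v[1::-1])) for v in (P[0]-P[3],P[1]-P[2])]; lr=[np.arctan2(-(v[0]),v[1]) for v in (P[0]-P[1],P[3]-P[2])]
print('plate',m,yaw,lr,[np.linalg.norm(P[i]-P[i-1]) for i in range(4)])
y=np.mean(yaw+lr); e=np.array([np.cos(y),np.sin(y),0])
k=m-206*e; print('yaw',y,'scale',m-98*e,'knob from plate',k,'glass circ',back(c,*A(228,431),62), 'knob top', back(c,*A(228,428),98))
t=back(c,*A(165,378),64); h=t[:2]-k[:2]; a=np.arctan2(h[1],h[0])-y; print('hand ang',a,'joint',2.356-a, 'len',np.hypot(*h))
h1=back(c,*B(545,103),160);h2=back(c,*B(722,118),160);print('handle',h1,h2,(h1+h2)/2,np.linalg.norm(h1-h2),np.arctan2(-(h1-h2)[0],(h1-h2)[1]))
# orange mask
hsv=cv2.cvtColor(c['img'],cv2.COLOR_RGB2HSV)
M=cv2.inRange(hsv,(5,170,120),(20,255,255)); M[:, :330]=0;M[:,430:]=0;M[:165]=0;M[225:]=0
r=cv2.minAreaRect(cv2.findNonZero(M));print(r)
hm=(h1+h2)/2
print('side proj handle',proj(s,hm),'knob',proj(s,np.r_[k[:2],98]),'plate corners',[proj(s,p).round() for p in P])
z=[cv2.resize(s['img'][y0:y0+100,x0:x0+130,::-1],None,fx=4,fy=4,interpolation=cv2.INTER_CUBIC) for x0,y0 in ((290,130),(190,255))]
out=np.vstack([z[0][:300],z[1][:300]]); cv2.imwrite('pics/szoom.png',out)
E
```

```text
[[660.5 417.1  60. ]
 [706.9 170.3  60. ]
 [519.  138.2  60. ]
 [473.8 382.1  60. ]]
plate [590.02678248 276.92356281  60.        ] [np.float64(0.18547266865852413), np.float64(0.16939516635240326)] [np.float64(0.18568445224431462), np.float64(0.1832194541150899)] [np.float64(190.01167420834724), np.float64(251.1380734102912), np.float64(190.648463333074), np.float64(248.0736784492082)]
yaw 0.18094293534258296 scale [493.62668715 259.28775773  60.        ] knob from plate [387.3898474  239.85238071  60.        ] glass circ [386.18725673 238.40799792  62.        ] knob top [389.35942734 230.89132324  98.        ]
hand ang 0.6929961172027019 joint 1.663003882797298 len 63.264600979077436
handle [ 547.04443182 -183.90289418  160.        ] [ 536.24389255 -297.9817883   160.        ] [ 541.64416218 -240.94234124  160.        ] 114.5890297228787 -0.09439468536052806
((380.01177978515625, 198.8791961669922), (78.21402740478516, 32.14009094238281), 5.572198390960693)
side proj handle [341.93916705 160.16699244] knob [246.5797009  303.15404162] plate corners [array([126., 278.]), array([197., 219.]), array([247., 254.]), array([177., 322.])]
```

View pics/szoom.png

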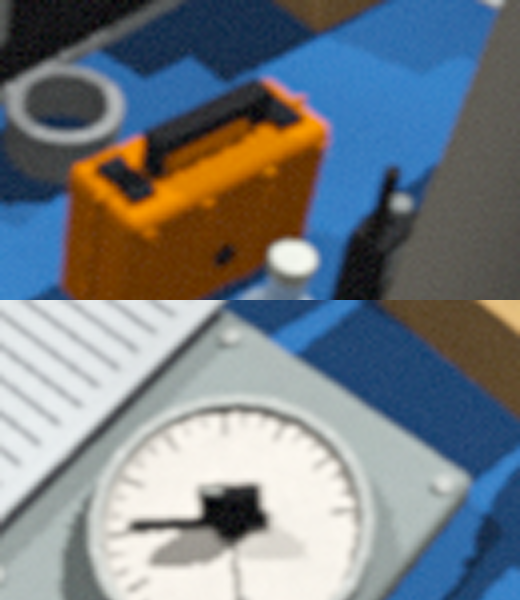

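Side view agrees: the handle middle sits at about (342,160) and the knob at about (247,303), both within 1 px of prediction. The knob is at (387.5, 239.5), the bar's world angle is about 0.874, and the joint is about 1.66. I'm moving to the knob.

```bash
python3 -m handwheel '[[[29,46,7],[0,0,0.036]],[[29,46,7],[0,0,0.036]],[[29,46,7],[0,0,0.036]],[[29,46,7],[0,0,0.036]],[[29,46,7],[0,0,0.036]],[[29,46,7],[0,0,0.036]],[[5,50,0],[0,0,0.036]],[[5,50,0],[0,0,0.036]],[[5,50,0],[0,0,0.036]],[[5,50,0],[0,0,0.036]],[[-6,48,0],[0,0,0.036]],[[-6,48,0],[0,0,0.036]]]' 0
python3 -m handwheel '[[[-7,47,-15],[0,0,0]],[[-7,47,-15],[0,0,0]],[[-6,47,-15],[0,0,0]],[[0,0,-20],[0,0,0]],[[0,0,-20],[0,0,0]],[[0,0,-10],[0,0,0]],[[0,0,0],[0,0,0]],[[0,0,0],[0,0,0]]]'
python3 - <<'E'
from h import *
o=get_obs();print(o['tool_pos'],o['tcp_rot'],o['joint_positions'])
c=snap('top');s=snap('side')
g=lambda c,x0,y0:cv2.resize(c['img'][y0:y0+100,x0:x0+130,::-1],None,fx=4,fy=4,interpolation=cv2.INTER_CUBIC)[:400]
cv2.imwrite('pics/k1.png',cv2.resize(np.hstack([g(c,140,200),g(s,185,240)]),(800,308)))
E
```

```text
time: 2.9
tool_pos: [407.2, 99.4, 267.3]
tcp_rot: [3.141, -0.0, 0.877]
contact_force: [0.6, -1.0, 1.1]
grip_width: 92.0
time: 3.9
tool_pos: [388.0, 238.9, 172.9]
tcp_rot: [3.141, -0.001, 0.875]
contact_force: [-0.6, 0.4, 0.7]
grip_width: 91.9
[387.98775109 238.88061878 172.86402602] [ 3.14087943e+00 -1.17995919e-03  8.75374771e-01] [ 3.83452155e-01  2.69402802e-01  1.78698756e+00 -8.07221619e-05
  1.08382537e+00  1.07891186e+00]
```

View pics/k1.png

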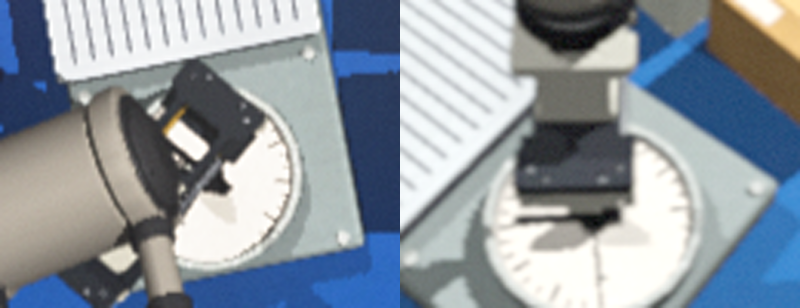

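The gripper sits over the knob, jaws across the bar, with the hand (side view, row 217) parallel to the fingers. Next I descend, grip and turn.

```bash
python3 -m handwheel '[[[0,0,-20],[0,0,0]],[[0,0,-20],[0,0,0]],[[0,0,-20],[0,0,0]],[[0,0,-12],[0,0,0]],[[0,0,-8],[0,0,0]],[[0,0,0],[0,0,0]],[[0,0,0],[0,0,0]]]'
python3 -m handwheel '[[[0,0,0],[0,0,0]],[[0,0,0],[0,0,0]],[[0,0,0],[0,0,0]],[[0,0,0],[0,0,0]],[[0,0,0],[0,0,0]],[[0,0,0],[0,0,0]],[[0,0,0],[0,0,0]],[[0,0,0],[0,0,0]]]' 1
python3 -c "
from h import *
print(get_obs()['moment'])"
```

```text
time: 4.88
tool_pos: [387.9, 239.0, 92.7]
tcp_rot: [3.141, -0.001, 0.876]
contact_force: [0.1, -0.5, -0.4]
grip_width: 92.0
time: 5.88
tool_pos: [387.4, 238.9, 92.1]
tcp_rot: [3.142, 0.0, 0.876]
contact_force: [0.6, 0.4, -0.3]
grip_width: 15.9
[-0.05350042 -0.05020736  0.02875152]
```

```bash
python3 -m handwheel '[[[0,0,0],[0,0,0]],[[0,0,0],[0,0,0]],[[0,0,0],[0,0,0]],[[0,0,0],[0,0,0]]]'
python3 -m handwheel '[[[0,0,0],[0,0,0.1]],[[0,0,0],[0,0,0.1]],[[0,0,0],[0,0,0.1]],[[0,0,0],[0,0,0]]]'
python3 -c "
from h import *
print(get_obs()['moment'])"
```

```text
time: 6.38
tool_pos: [387.9, 238.5, 92.2]
tcp_rot: [3.141, -0.0, 0.876]
contact_force: [3.4, -4.5, -0.7]
grip_width: 10.1
time: 6.88
tool_pos: [388.0, 238.4, 92.2]
tcp_rot: [3.14, 0.0, 1.177]
contact_force: [4.0, -4.7, -1.1]
grip_width: 10.3
[-0.86606785 -0.65850808  0.00220879]
```

```bash
python3 -m handwheel '[[[0,0,0],[0,0,0.12]],[[0,0,0],[0,0,0.12]],[[0,0,0],[0,0,0.12]],[[0,0,0],[0,0,0.12]],[[0,0,0],[0,0,0.12]],[[0,0,0],[0,0,0.12]],[[0,0,0],[0,0,0.12]],[[0,0,0],[0,0,0.12]],[[0,0,0],[0,0,0.12]],[[0,0,0],[0,0,0.12]],[[0,0,0],[0,0,0]],[[0,0,0],[0,0,0]]]'
python3 -c "
from h import *
print(get_obs()['moment'])"
python3 -m handwheel '[[[0,0,0],[0,0,0.04]],[[0,0,0],[0,0,0.04]],[[0,0,0],[0,0,0]]]'
python3 -c "
from h import *
print(get_obs()['moment'])"
python3 -m handwheel '[[[0,0,0],[0,0,0.03]],[[0,0,0],[0,0,0.03]],[[0,0,0],[0,0,0]]]'
python3 -c "
from h import *
print(get_obs()['moment'])"
```

```text
time: 8.38
tool_pos: [388.5, 238.6, 92.2]
tcp_rot: [3.14, 0.002, 2.376]
contact_force: [5.3, -4.5, -2.5]
grip_width: 9.8
[-0.75297631 -1.07141368  0.02537178]
time: 8.75
tool_pos: [388.6, 238.6, 92.2]
tcp_rot: [3.14, 0.002, 2.456]
contact_force: [5.7, -4.2, -2.9]
grip_width: 9.9
[-0.73007396 -1.05870868  0.00259363]
time: 9.12
tool_pos: [388.6, 238.6, 92.2]
tcp_rot: [3.14, 0.002, 2.516]
contact_force: [5.7, -4.2, -2.4]
grip_width: 10.2
[-0.71320747 -1.0328032   0.02281735]
```

```bash
for i in 1 2 3; do python3 -m handwheel '[[[0,0,0],[0,0,0.025]],[[0,0,0],[0,0,0]]]' | grep -E "rot|force"
python3 -c "
from h import *
print(get_obs()['moment'])"; done
```

```text
tcp_rot: [3.14, 0.002, 2.541]
contact_force: [5.3, -3.2, -3.0]
[-0.65890859 -1.0972473   0.02110514]
tcp_rot: [3.14, 0.002, 2.566]
contact_force: [4.8, -3.6, -3.1]
[-0.7087765  -1.07346306 -0.18882723]
tcp_rot: [3.14, 0.002, 2.59]
contact_force: [4.9, -4.4, -2.5]
[-0.73994685 -1.08418556 -0.30595825]
```

The stop has been reached: the moment about z jumped to −0.3 N m. I release, rise, and look.

```bash
python3 -m handwheel '[[[0,0,0],[0,0,0]],[[0,0,0],[0,0,0]],[[0,0,0],[0,0,0]],[[0,0,0],[0,0,0]],[[0,0,0],[0,0,0]],[[0,0,0],[0,0,0]],[[0,0,0],[0,0,0]],[[0,0,0],[0,0,0]]]' 0
python3 -m handwheel '[[[0,0,10],[0,0,0]],[[0,0,20],[0,0,0]],[[0,0,30],[0,0,0]],[[0,0,30],[0,0,-0.15]],[[0,0,30],[0,0,-0.15]],[[0,-20,30],[0,0,-0.15]],[[0,-40,25],[0,0,-0.15]],[[0,-50,0],[0,0,-0.15]],[[5,-50,0],[0,0,-0.15]],[[10,-50,0],[0,0,-0.15]],[[10,-40,0],[0,0,-0.15]]]'
python3 - <<'E'
from h import *
o=get_obs();print(o['tool_pos'],o['tcp_rot'],o['joint_positions'])
c=snap('top');s=snap('side')
g=lambda c,x0,y0:cv2.resize(c['img'][y0:y0+100,x0:x0+130,::-1],None,fx=4,fy=4,interpolation=cv2.INTER_CUBIC)[:400]
cv2.imwrite('pics/k2.png',cv2.resize(np.hstack([g(c,140,200),g(s,185,240)]),(800,308)))
E
```

```text
time: 10.88
tool_pos: [387.5, 238.9, 92.1]
tcp_rot: [3.141, 0.0, 2.591]
contact_force: [-0.7, -0.2, -0.6]
grip_width: 85.5
time: 12.25
tool_pos: [412.4, -13.0, 268.1]
tcp_rot: [3.14, 0.0, 1.385]
contact_force: [-0.0, 0.5, 0.7]
grip_width: 91.9
[412.40411403 -12.96275449 268.05688772] [3.14013676e+00 9.87952106e-05 1.38495094e+00] [-2.17618912e-01  9.64185143e-02  1.72449669e+00 -5.42002193e-05
  1.31921915e+00 -3.17601384e-02]
```

View pics/k2.png

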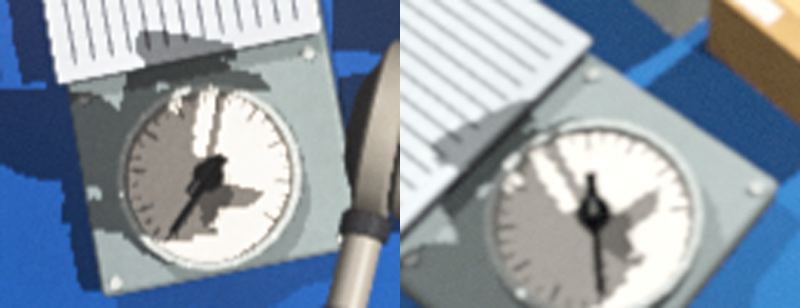

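The peak hand now points lower left at the stop, over the load pointer, with the grip bar in line. Next is the handle at (541.6, −241), tool yaw 1.476.

```bash
python3 -m handwheel '[[[20,-36,0],[0,0,0.018]],[[26,-46,0],[0,0,0.018]],[[26,-46,0],[0,0,0.018]],[[26,-46,0],[0,0,0.018]],[[21,-36,0],[0,0,0.019]],[[10,-18,0],[0,0,0]],[[0,0,-20],[0,0,0]],[[0,0,-20],[0,0,0]],[[0,0,0],[0,0,0]],[[0,0,0],[0,0,0]]]'
python3 - <<'E'
from h import *
c=snap('top');s=snap('side')
g=lambda c,x0,y0:cv2.resize(c['img'][y0:y0+100,x0:x0+100,::-1],None,fx=4,fy=4,interpolation=cv2.INTER_CUBIC)
cv2.imwrite('pics/h1.png',np.hstack([g(c,330,150),g(s,290,105)]))
E
```

```text
time: 13.6
tool_pos: [541.9, -238.7, 228.3]
tcp_rot: [3.14, 0.0, 1.483]
contact_force: [0.0, -0.4, 0.2]
grip_width: 91.6
```

View pics/h1.png

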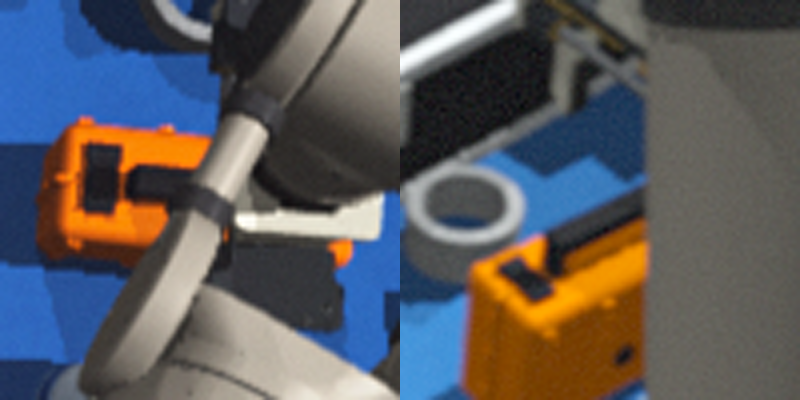

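The arm hides the grasp in both views, but nothing looks inconsistent. I go down slowly, watching the force.

```bash
python3 -m handwheel '[[[0,-2,-15],[0,0,-0.007]],[[0,0,-15],[0,0,0]],[[0,0,-15],[0,0,0]],[[0,0,-10],[0,0,0]],[[0,0,-10],[0,0,0]],[[0,0,0],[0,0,0]]]'
python3 -m handwheel '[[[0,0,0],[0,0,0]],[[0,0,0],[0,0,0]],[[0,0,0],[0,0,0]],[[0,0,0],[0,0,0]],[[0,0,0],[0,0,0]],[[0,0,0],[0,0,0]],[[0,0,0],[0,0,0]],[[0,0,0],[0,0,0]],[[0,0,0],[0,0,0]],[[0,0,0],[0,0,0]],[[0,0,0],[0,0,0]],[[0,0,0],[0,0,0]]]' 1
```

```text
time: 14.45
tool_pos: [541.1, -240.9, 161.2]
tcp_rot: [-3.14, -0.001, 1.475]
contact_force: [-0.8, -0.9, -0.2]
grip_width: 91.9
time: 15.95
tool_pos: [541.6, -241.2, 162.3]
tcp_rot: [3.141, 0.0, 1.475]
contact_force: [1.6, 0.3, 0.3]
grip_width: 21.3
```

```bash
python3 -m handwheel '[[[0,0,5],[0,0,0]],[[0,0,8],[0,0,0]],[[0,0,12],[0,0,0]],[[0,0,15],[0,0,0]],[[0,0,20],[0,0,0]],[[0,0,20],[0,0,0]],[[0,0,20],[0,0,0]],[[0,0,20],[0,0,0]],[[0,0,15],[0,0,0]],[[0,0,10],[0,0,0]],[[0,0,0],[0,0,0]],[[0,0,0],[0,0,0]]]'
python3 - <<'E'
from h import *
o=get_obs();print(o['moment'],o['contact_force'],o['joint_positions'])
c=snap('top');s=snap('side')
g=lambda c,x0,y0:cv2.resize(c['img'][y0:y0+150,x0:x0+130,::-1],None,fx=3,fy=3,interpolation=cv2.INTER_CUBIC)
cv2.imwrite('pics/l1.png',np.hstack([g(c,330,120),g(s,260,60)]))
E
```

```text
time: 17.45
tool_pos: [541.2, -241.0, 306.3]
tcp_rot: [-3.14, -0.001, 1.475]
contact_force: [0.8, -0.0, -5.5]
grip_width: 22.0
[-0.00113761 -0.07023341  0.04849328] [ 0.75978304 -0.00827155 -5.4716445 ] [-5.48300818e-01  4.27473665e-01  1.17254154e+00  3.21230342e-05
  1.54313617e+00 -4.52250987e-01]
```

View pics/l1.png

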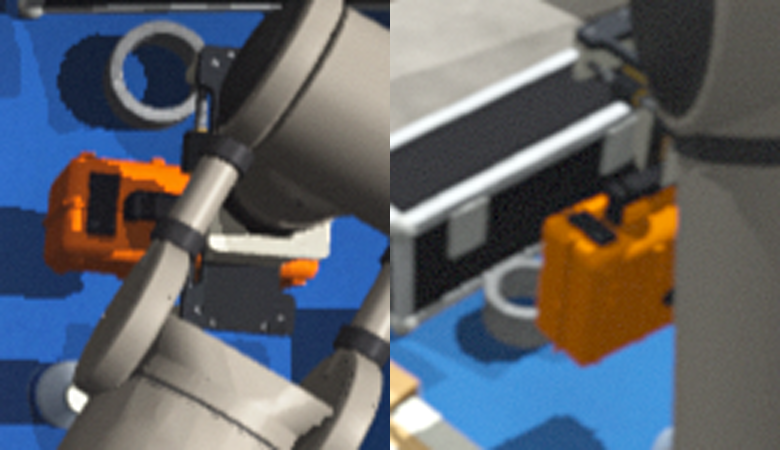

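Case lifted level (5.5 N, about 0.56 kg), underside about 145 mm up. I carry it across.

```bash
python3 -m handwheel '[[[3.5,10,0],[0,0,0.023]],[[3.5,20,0],[0,0,0.023]],[[3.5,30,0],[0,0,0.023]],[[3.5,40,0],[0,0,0.023]],[[3.5,45,0],[0,0,0.023]],[[3.5,45,0],[0,0,0.023]],[[3.5,45,0],[0,0,0.023]],[[3.5,45,0],[0,0,0.023]],[[3.5,45,0],[0,0,0.023]],[[3.5,45,0],[0,0,0.023]],[[3.5,40,0],[0,0,0.023]],[[3.5,35,0],[0,0,0.023]]]'
python3 -m handwheel '[[[3,30,0],[0,0,0]],[[2,22,0],[0,0,0]],[[2,14,0],[0,0,0]],[[0,7,0],[0,0,0]],[[0,0,-10],[0,0,0]],[[0,0,-10],[0,0,0]],[[0,0,-10],[0,0,0]],[[0,0,-5],[0,0,0]],[[0,0,0],[0,0,0]],[[0,0,0],[0,0,0]]]'
python3 - <<'E'
from h import *
o=get_obs();print(o['moment'],o['contact_force'],o['tool_pos'],o['tcp_rot'])
c=snap('top');s=snap('side')
g=lambda c,x0,y0:cv2.resize(c['img'][y0:y0+190,x0:x0+130,::-1],None,fx=3,fy=3,interpolation=cv2.INTER_CUBIC)
cv2.imwrite('pics/p1.png',np.hstack([g(c,140,110),g(s,115,145)]))
for n,q in(('top',c),('side',s)):
    for t in ('case','handle','weigh_plate'):
        for r in spot_in(t,n)[:1]: print(n,t,r['score'],w(q,r['xyz']).round())
E
```

```text
time: 19.05
tool_pos: [582.5, 207.1, 307.2]
tcp_rot: [-3.142, -0.001, 1.754]
contact_force: [0.4, -0.5, -5.0]
grip_width: 21.7
time: 20.3
tool_pos: [590.6, 276.9, 272.6]
tcp_rot: [3.141, -0.0, 1.751]
contact_force: [0.5, -0.3, -6.1]
grip_width: 21.4
[ 0.04709848 -0.13171043  0.04065931] [ 0.50613243 -0.27475586 -6.12130909] [590.6255088  276.88242612 272.59595433] [ 3.14065883e+00 -1.10993382e-04  1.75079036e+00]
top case 0.7 [587. 222. 244.]
top handle 0.65 [ 411. -282.  113.]
top weigh_plate 0.75 [712. -13.  70.]
side case 0.98 [559. 306. 227.]
side handle 0.76 [559. 305. 225.]
side weigh_plate 0.75 [544. 307.  62.]
```

View pics/p1.png

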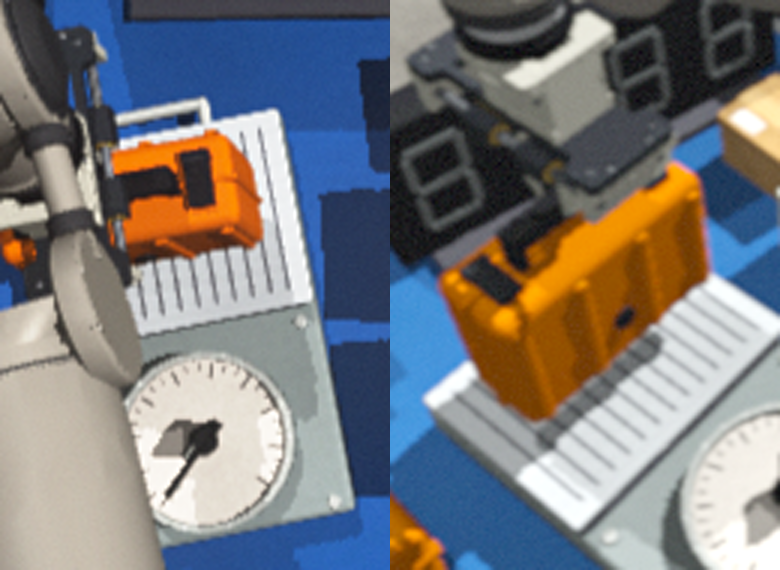

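The case is over the plate, long side along the plate's length, and the dial is still at zero. I lower it to about 25 mm hover and overlay the predicted box.

```bash
python3 -m handwheel '[[[0,0,-6],[0,0,0]],[[0,0,-8],[0,0,0]],[[0,0,-6],[0,0,0]],[[0,0,-3],[0,0,0]],[[0,0,0],[0,0,0]],[[0,0,0],[0,0,0]]]'
cat > ov.py <<'E'
import sys
from h import *
O=np.array([get_obs() for _ in range(1)]);o=O[0];z=o['tool_pos'][2]-162.5
print(o['tool_pos'],o['tcp_rot'],o['contact_force'],o['moment'])
c=snap('top');s=snap('side')
y=0.181;R=np.array([[np.cos(y),-np.sin(y)],[np.sin(y),np.cos(y)]])
ctr=o['tool_pos'][:2]
outs=[]
for q,x0,y0 in((c,140,110),(s,115,145)):
    f=3 ; im=np.ascontiguousarray(cv2.resize(q['img'][y0:y0+190,x0:x0+130,::-1],None,fx=f,fy=f,interpolation=cv2.INTER_CUBIC))
    def poly(hx,hy,zz,col,cc):
        pts=[((proj(q,np.r_[cc+R@np.array([a*hx,b*hy]),zz])-[x0,y0]+.5)*f) for a,b in((-1,-1),(1,-1),(1,1),(-1,1))]
        cv2.polylines(im,[np.int32(pts)],True,col,1)
    poly(40,100,z,(255,0,255),ctr);poly(40,100,z+132,(255,255,0),ctr);poly(95,125,60,(0,255,0),np.array([590,277]))
    outs.append(im)
cv2.imwrite('pics/'+sys.argv[1],np.hstack(outs))
E
python3 ov.py o1.png
```

```text
time: 21.45
tool_pos: [590.6, 276.9, 249.4]
tcp_rot: [3.141, -0.0, 1.751]
contact_force: [0.1, 0.1, -4.6]
grip_width: 21.4
[590.59820046 276.89146076 249.44782227] [ 3.14088710e+00 -7.51474634e-05  1.75081184e+00] [ 0.09989786  0.11434529 -4.57322024] [ 0.01911276 -0.13743212  0.00781279]
```

View pics/o1.png

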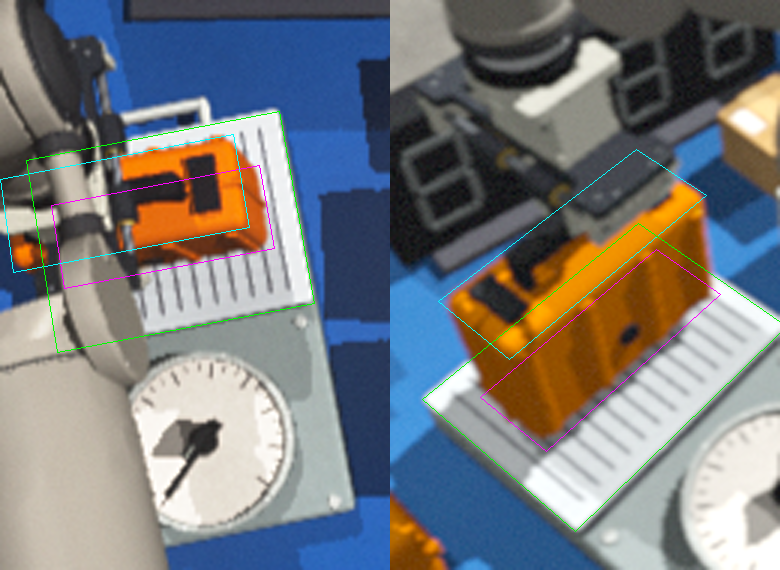

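The overlay fits: the green plate outline and the predicted case box both lie on the picture, and the dial is at zero. The underside is at 87 mm by net lift, so 17 mm down gives a 10 mm hover.

```bash
python3 -m handwheel '[[[0,0,-4],[0,0,0]],[[-0.5,0,-4],[0,0,0]],[[0,0,-4],[0,0,0]],[[0,0,-3],[0,0,0]],[[0,0,-2],[0,0,0]],[[0,0,0],[0,0,0]],[[0,0,0],[0,0,0]],[[0,0,0],[0,0,0]],[[0,0,0],[0,0,0]]]'
python3 ov.py o2.png
```

```text
time: 22.68
tool_pos: [590.0, 276.9, 232.3]
tcp_rot: [3.141, -0.0, 1.751]
contact_force: [-1.4, -0.0, -5.5]
grip_width: 21.2
[589.97458355 276.87266374 232.2724051 ] [ 3.14128178e+00 -1.69090210e-05  1.75080042e+00] [-1.42186614 -0.01446517 -5.53142235] [ 0.04476171 -0.10868913  0.03391782]
```

View pics/o2.png

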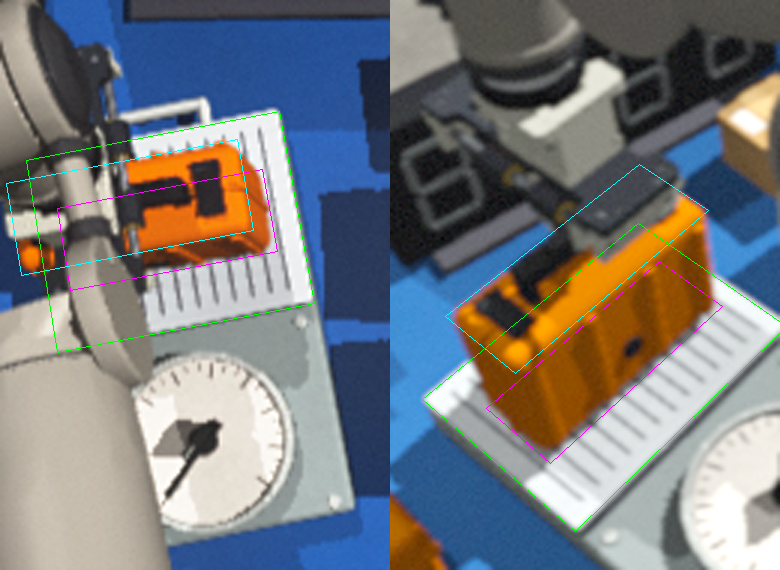

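The bottom edge in the side view sits a little above the predicted line. I check whether that is just the rounded edge by comparing the same offset with the first picture, when the case stood on the bench.

```bash
python3 - <<'E'
from h import *
s=capture('side');a=cv2.imread('pics/side0.png')[:,:,::-1]
def run(im,ctr,yaw,z,roi):
    M=cv2.inRange(cv2.cvtColor(np.ascontiguousarray(im),cv2.COLOR_RGB2HSV),(3,150,50),(22,255,255))
    R=np.array([[np.cos(yaw),-np.sin(yaw)],[np.sin(yaw),np.cos(yaw)]])
    P=[proj(s,np.r_[ctr+R@np.array(q),z]) for q in((-40,100),(-40,-100))]; 
    for t in (.1,.2,.3,.4,.5,.6,.7,.8,.9):
        p=P[0]+t*(P[1]-P[0]); u=int(round(p[0])); col=np.where(M[int(p[1])-45:int(p[1])+12,u])[0]
        print(round(t,1),u,round(p[1],1),'dv',(col.max()+int(p[1])-45-p[1]).round(1) if len(col) else None)
print('rest');run(a,np.array([541.6,-241]),-0.095,0,0)
print('now');run(s['img'],np.array([590,277]),0.181,70,0)
E
```

```text
rest
0.1 324 215.9 dv -3.9
0.2 329 213.2 dv -4.2
0.3 333 210.5 dv -3.5
0.4 338 207.9 dv -3.9
0.5 343 205.2 dv -4.2
0.6 348 202.5 dv -3.5
0.7 352 199.9 dv -2.9
0.8 357 197.2 dv -7.2
0.9 362 194.5 dv -6.5
now
0.1 174 293.6 dv -4.6
0.2 179 288.4 dv -4.4
0.3 185 283.2 dv -5.2
0.4 191 277.9 dv -4.9
0.5 197 272.7 dv -4.7
0.6 202 267.5 dv -4.5
0.7 208 262.2 dv -4.2
0.8 214 257.0 dv -4.0
0.9 220 251.8 dv -3.8
```

The offset is the same as at rest once scaled for distance (−3.9 px, about −4.7 px now). The edge is parallel along its length, so the hover is about 10 mm and level. I'm handing in.

```bash
python3 -c "
from h import *
bot.close_job(); o=get_obs(); print(o['time'],o['tool_pos'],o['grip_width'],o['contact_force'])"
```

```text
the job is handed in; nothing more can be done
the job is handed in; nothing more can be done
```

The job is done and handed in, at about 23 s of the 72 s allowed. The case is held over the weighing plate and the peak hand is back at its zero stop.

- **Reset knob:** I turned it anticlockwise by about 1.67 rad until the moment about the knob axis rose to −0.3 N m, the zero stop. I then released it; the later pictures still show the hand lower left at the stop.
- **Case:** I gripped the handle with the jaws stopped at 21 mm on the 22 mm bar. It weighs about 0.56 kg. I carried it with its underside about 145 mm up, well above the parcels (95 mm at most).
- **Final position:** The TCP is at (590.0, 276.9, 232.3), against a measured plate centre of (590, 277). The case yaw is 0.180 rad, against about 0.181 for the scale. By the net lift the underside is 10 mm above the plate.
- **Last checks:**
  - The wrist force was about 5.5 N, the case's weight alone, so nothing suggests the plate was touched.
  - In the side view the bottom edge runs parallel to the predicted one. It sits 4–5 px above it, and was about 4 px above when the case stood on the bench, which fits the rounded edge and the shorter distance.
- **Less certain:** The plate's edges gave yaws from 0.169 to 0.186 rad, so the alignment is good to about 0.6°. The arm hid the jaws at the handle, so the grasp was confirmed only by opening, weight and the later pictures. The final state reading after hand-in was refused, so the last numbers are from just before it.

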